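# Refit the washed spring spindle of the kitchen-roll holder

### The job

The kitchen-roll holder's spring-loaded spindle has been washed and lies on the draining mat: put it back between the holder's two end cups. Set its sprung end in one cup, press the spring in just far enough for the other end to pass the other post, and let it ease out until the pins at both ends are fully home in the cups, then let go. Be gentle with the holder - never press on it harder than 18 N in all - and leave the other things on the ledge where they are.

Things in the scene. Friction and masses are not known exactly. Their poses are not given: they have to be found in the camera images.
- holder: kitchen-roll holder: a flat wooden foot, 80 x 280 x 10 mm, fast on the ledge, carrying a dark steel U bracket with a post at each end (26 mm wide, 12 mm thick, tops 93 mm above the ledge, facing faces 180 mm apart). Slots let the bracket be clamped up to 15 mm off the foot's middle, either way along y. Origin: centre of the foot's underside; z up; y along the foot, right post to left post.
- left_mouth (a point): on the cups' common axis, 80 mm above the ledge: where the mouth of the left (+y) post's end cup would be with the bracket centred on the foot; the real mouth is up to 15 mm from there along y. Each cup is a blind round hole, 16 mm wide and 8 mm deep, in the face that looks at the other post; the cup floors are 196 mm apart. Axes as the holder's.
- right_mouth (a point): the same for the right (-y) post's end cup, 180 mm from the left mouth; both are off by the same amount to the same side. Axes as the holder's.
- spindle: spring spindle of white plastic, 200 mm from tip to tip, 0.10 to 0.20 kg: a round tube 26 mm thick, 140 mm long, with a pin at one end and a thinner sprung sleeve with a pin at the other; either end may go in either cup. Origin: on the axis at mid-tube; x along the axis to the sprung end (tips at -82 and +118 mm). Centre of mass 15 to 25 mm from the origin towards the sprung end.
- fixed_tip (a point): outermost point, on the axis, of the fixed pin: round-nosed, 12 mm in diameter, standing 12 mm out of the tube's end.
- spring_tip (a point): outermost point, on the axis, of the sprung pin: the same size of pin, on the end of a sleeve 21 mm in diameter that shows 36 mm and slides into the tube against a spring.
- sleeve (a joint): how far the sprung sleeve is pushed into the tube, m: 0 free, 0.015 at a hard stop. It takes 3 N to start it and 0.4 N more per mm (9 N at the stop). Fitted in both cups it reads 0.004; for the other tip to pass the edge of its post, with the sprung tip on its cup's floor, it must read 0.012 or more.
- mat: ribbed grey draining mat, 236 x 112 mm, fast on the ledge: a sheet 3 mm thick with six long ribs 3 mm high on it. The spindle lies along the ribs, its axis 17 mm above the ledge. Origin: centre of the underside; x along the ribs.
- brush: bystander: grey silicone brush with a stiff handle, 206 x 32 x 29 mm, lying along its x. Origin under the middle.
- chopstick_rest: bystander: small wooden chopstick rest, 62 x 22 x 13 mm. Origin under its centre.
- plate: bystander: red plastic plate, 190 mm in diameter, 18 mm high. Origin under its centre.
- basin: bystander: shallow white enamel basin, 240 mm in diameter, 60 mm high. Origin under its centre.
- rice_bowl: bystander: rice bowl, 114 mm in diameter, 60 mm high. Origin under its centre.
- soap: bystander: brown soap bottle with a white pump, 66 mm in diameter, 173 mm high. Origin under its centre.
- tumbler: bystander: white drinking cup, 72 mm in diameter, 85 mm high. Origin under its centre.
Not all that is in view belongs to the job. Of the things that look like the spindle, take the one that is farthest to the robot's left at the start.

How it is judged:
By the outcome, as a careful person would: the job done as asked, in the order asked, and still so for the second after the job is handed in, with the robot touching nothing.
It also fails if it takes over 67 s, if anything falls off the work surface, if the arm or the gripper's body presses on something with over 40 N, if the wrist force passes 120 N, or if a joint passes its speed limit or range.

### The arm

A 6-joint arm with a two-finger parallel gripper is mounted at the origin on the work surface. World frame = base frame: x ahead of the robot, y to its left, z up, the work surface at z = 0. Lengths are in m, angles in rad, forces in N, time in s.
With the tool pointing down it reaches from about 0.35 to 0.725 m from the base axis. Payload 6 kg.
Tool frame: the origin (TCP) lies midway between the tips of the shut fingers; the grasp point (between the pads) lies 19 mm behind it; z points along the fingers, y is the direction in which the jaws open and shut (so a half turn about z gives the same grasp; the last joint's range is limited). The gripper opens to 85 mm and grips with 20 to 120 N. Pads are 22 mm wide; open, the fingers measure 114 mm over their backs; the gripper's body (76 mm by 85 mm) begins 54 mm behind the grasp point. The pads swing forward as they close: fully open they stand 13 mm farther back than shut.
Start: joints at [1.495, 0.04, 0.085, 0, -1.615, -0.334], TCP at [0.239, 0.55, 0.231] pointing down, gripper open.
Joint ranges: [-2.56, 2.56], [-1.29, 2.01], [-1.08, 1.49], [-3.29, 1.98], [-2.81, -0.18], [-2.99, 2.99]. Speed limits (rad/s): [2.57, 2.57, 3.01, 3.14, 3.14, 3.14].

### API

Orientations are given as a 3x3 rotation matrix whose columns are the frame's x, y, z axes.
In Python, from plant import sense, capture, camera_params, finish_job gives the robot as it stands.
- The arm moves only by the shell command python3 -m jog 'ROWS' [FORCE]. ROWS is JSON, a list of rows, each a list of 5 numbers: the closure, from 0 (fully open) to 1 (shut), then the shift along the tool's x, y, z as a fraction of full scale, then the turn about the tool's z as a fraction of full scale. A call has 1 to 20 rows; each row is the pose to reach, as a shift and turn from the pose measured when the call began, along the tool's axes at that moment; what a row does not reach only later rows make up. Full scale, the value 1, is 0.5 m for a shift and 0.5 rad for a turn. A row lasts 1/8 s, in which the tool goes at most 62.5 mm and 10.7 degrees, less where a joint would pass 70% of its speed; a pose out of reach is approached as far as the arm can. A call with a number of a shift or a turn outside -1 to 1 is refused whole. A call with a gripper value outside its range is refused whole. The fingers move at their own pace and stop on an object; FORCE is the grip in N (left out, the last holds). Time passes only in rows, so rows that repeat a pose let the fingers close. It gives the time, the measured TCP pose, the force and the opening at its end, in the units of the state.
- sense(): the state, without advancing time (a new reading comes with each control period).
- capture(name): name is "scene" or "top"; returns the picture (420x560x3 uint8, blue, green, red); there is no depth.
- camera_params(name): a dict with "mtx" (3x3 intrinsics, pixels), "dist_coeffs" ([k1, k2, p1, p2, k3] as OpenCV has them; the pictures are not rectified), "R" (3x3) and "t" (3): a world point X has camera coordinates R X + t. Camera axes: x right, y down, z forward; pixel columns grow to the right and rows downward; lengths in m; the calibration is good to about 2 mm. A picture is of the moment at which its call begins. camera_params takes no time and is no camera call.
- finish_job(): hands the job in, once; it reports no verdict.
The state is a dict: "time": time; "qpos": joint angles; "dq": joint speeds; "tau": joint torques, N m; "eef_pos": TCP position; "orientation": TCP orientation; "contact_force": force on the tool from outside, world axes, zero at the start; "torque": the same for the moment, N m; "gripper_width": finger opening in m.
Only numpy, scipy, OpenCV 4.12 (cv2) and the standard library are available. Lean on these libraries where they do the work, as an engineer would, in place of code of your own. Each camera call takes 0.05 s, during which the arm holds its last target.

## Working session

There is one attempt and no reset: what is moved stays moved. The work goes in short steps, Python scripts to look and compute and a shell command to move; the robot and the scene stay as the last step left them, time stands still between calls to the robot, and variables do not carry over. Pictures are saved under pics/ and viewed, and the job is handed in when it is done.

```bash
mkdir -p pics; ls
python3 - <<'E'
from plant import sense,capture,camera_params
import cv2,numpy as np
s=sense(); print({k:np.round(v,3).tolist() for k,v in s.items()})
for n in("scene","top"):
    cv2.imwrite(f"pics/{n}0.png",capture(n)); p=camera_params(n)
    print(n,{k:np.round(v,4).tolist() for k,v in p.items()})
E
```

```text
pics
{'time': 0.0, 'qpos': [1.495, 0.041, 0.084, -0.0, -1.615, -0.334], 'dq': [0.0, -0.003, 0.0, 0.001, -0.0, -0.001], 'tau': [0.0, -36.821, 34.742, 6.932, -0.005, 0.0], 'eef_pos': [0.239, 0.55, 0.23], 'orientation': [[0.917, -0.398, -0.001], [-0.398, -0.917, -0.002], [0.0, 0.002, -1.0]], 'contact_force': [-0.275, 0.113, -0.053], 'torque': [0.071, -0.025, -0.033], 'gripper_width': 0.085}
scene {'mtx': [[543.3633, 0.0, 286.3987], [0.0, 543.3633, 209.4051], [0.0, 0.0, 1.0]], 'dist_coeffs': [-0.1934, 0.0, 0.0, 0.0, 0.0], 'R': [[0.5045, 0.8631, 0.0211], [0.5385, -0.2955, -0.7891], [-0.6749, 0.4095, -0.6139]], 't': [-0.2782, -0.2455, 2.1351]}
top {'mtx': [[428.5726, 0.0, 278.849], [0.0, 428.5726, 208.2827], [0.0, 0.0, 1.0]], 'dist_coeffs': [-0.0434, 0.0, 0.0, 0.0, 0.0], 'R': [[0.0026, -0.9999, 0.0149], [-0.9839, -0.0052, -0.1785], [0.1786, -0.0142, -0.9838]], 't': [-0.0166, 0.552, 1.2613]}
```

View pics/scene0.png

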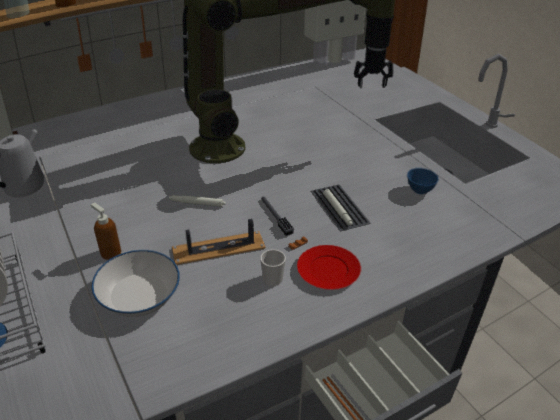

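View pics/top0.png

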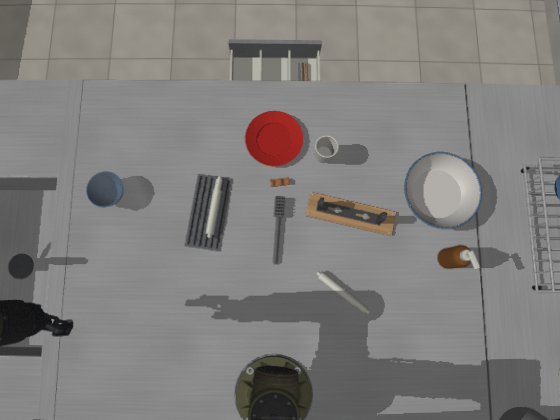

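Candidates for the spindle are the white rod on the mat (top 215,207; scene 338,207) and the white rod on the bare ledge (top 342,292; scene 197,201). The robot's left is at the left of the top image, so I choose the one on the mat. I'll check it in a close crop.

Run:
```python
import cv2,numpy as np
a=cv2.imread("pics/top0.png");b=cv2.imread("pics/scene0.png")
c=cv2.resize(a[165:260,175:255],None,fx=5,fy=5,interpolation=3)
d=cv2.resize(b[170:240,295:385],None,fx=4.4,fy=5,interpolation=3)
e=np.zeros((600,800,3),np.uint8);e[:c.shape[0],:c.shape[1]]=c;e[:d.shape[0],402:402+d.shape[1]]=d[:,:398]
cv2.imwrite("pics/crop1.png",e)
c=cv2.resize(a[180:245,300:405],None,fx=5.5,fy=4.6,interpolation=3)
d=cv2.resize(b[215:270,165:275],None,fx=5,fy=5,interpolation=3)
e=np.zeros((600,600,3),np.uint8);e[:c.shape[0],:c.shape[1]]=c;e[310:310+d.shape[0],:d.shape[1]]=d
cv2.imwrite("pics/crop2.png",e)
```

```text
(no output)
```

View pics/crop1.png

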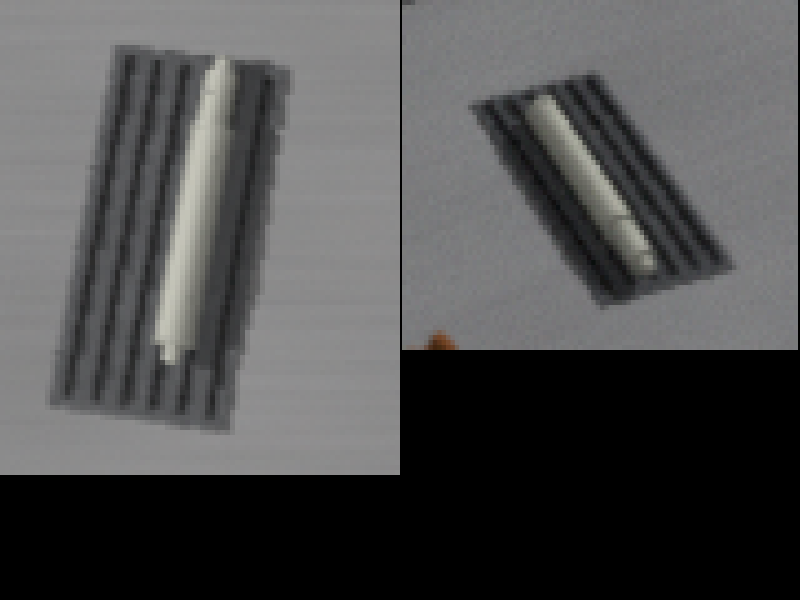

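View pics/crop2.png

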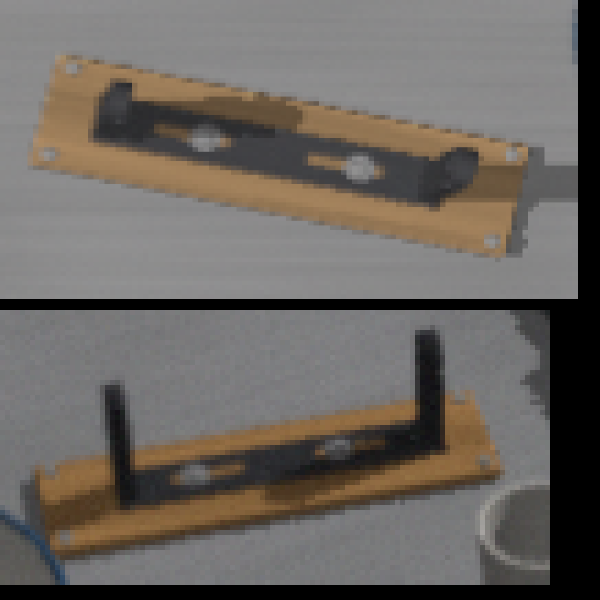

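The crops confirm it. The rod on the mat is stepped, with the thin sprung sleeve at the far end (top ≈219,178) and the fixed pin at the near end (≈209,237). The holder has its posts at top ≈(322,202) and (382,217). Next I'll measure both.

```bash
cat > h.py <<'E'
import cv2,numpy as np
from plant import sense,capture,camera_params
P={n:{k:np.array(v,float) for k,v in camera_params(n).items()} for n in("scene","top")}
def ray(n,uv):
    p=P[n];q=cv2.undistortPoints(np.array(uv,float).reshape(-1,1,2),p['mtx'],p['dist_coeffs']).reshape(-1,2)
    d=np.c_[q,np.ones(len(q))]@p['R'];return -p['R'].T@p['t'],d
def onz(n,uv,z):
    c,d=ray(n,uv);return c+d*((z-c[2])/d[:,2])[:,None]
def proj(n,X):
    p=P[n];return cv2.projectPoints(np.array(X,float).reshape(-1,1,3),cv2.Rodrigues(p['R'])[0],p['t'],p['mtx'],p['dist_coeffs'])[0].reshape(-1,2)
def tri(uvs,uvt):
    A=np.zeros((3,3));b=np.zeros(3)
    for n,u in(("scene",uvs),("top",uvt)):
        c,d=ray(n,[u]);d=d[0]/np.linalg.norm(d[0]);M=np.eye(3)-np.outer(d,d);A+=M;b+=M@c
    return np.linalg.solve(A,b)
def biggest(m,roi):
    k=np.zeros_like(m);x0,x1,y0,y1=roi;k[y0:y1,x0:x1]=m[y0:y1,x0:x1]
    cs,_=cv2.findContours(k,cv2.RETR_EXTERNAL,cv2.CHAIN_APPROX_NONE);return max(cs,key=cv2.contourArea).reshape(-1,2)
def whitem(im): # creamy white
    return ((im.min(2)>95)&((im[:,:,2].astype(int)-im[:,:,0])>4)).astype(np.uint8)*255
def woodm(im):
    i=im.astype(int);return ((i[:,:,2]-i[:,:,0])>25).astype(np.uint8)*255
E
python3 - <<'E'
from h import *
I={n:cv2.imread(f"pics/{n}0.png") for n in P}
print(I['top'][207,213:219],I['top'][207,180],I['top'][190,320:325],I['scene'][205,335:340])
wr={'top':(302,400,190,236),'scene':(168,270,230,264)}
for n in P:
    c=biggest(woodm(I[n]),wr[n])
    X=onz(n,c,0.01 if n=='top' else 0.01)[:,:2].astype(np.float32)
    r=cv2.minAreaRect(X);print(n,'foot',np.round(r[0],4),np.round(r[1],4),r[2])
sr={'top':(205,228,172,242),'scene':(318,356,185,228)}
for n in P:
    c=biggest(whitem(I[n]),sr[n])
    print(n,'px',c.min(0),c.max(0))
    X=onz(n,c,0.017)[:,:2].astype(np.float32)
    r=cv2.minAreaRect(X);print(n,'spin',np.round(r[0],4),np.round(r[1],4),r[2]); print(np.round(cv2.boxPoints(r),4).tolist())
E
```

```text
[[174 186 185]
 [158 168 167]
 [138 146 146]
 [116 124 124]
 [104 111 111]
 [ 82  85  85]] [136 136 136] [[138 138 138]
 [138 137 138]
 [136 136 137]
 [138 137 138]
 [137 136 137]] [[101 110 109]
 [110 118 118]
 [126 134 134]
 [145 155 154]
 [157 168 165]]
scene foot [ 0.5511 -0.2418] [0.2792 0.0857] 76.77896118164062
top foot [ 0.5444 -0.2409] [0.28   0.0802] 76.80431365966797
scene px [325 189] [351 223]
scene spin [0.5635 0.195 ] [0.0205 0.1964] 81.1153793334961
[[0.46480000019073486, 0.20000000298023224], [0.6589000225067139, 0.1696999967098236], [0.6621000170707703, 0.1899999976158142], [0.46799999475479126, 0.22030000388622284]]
top px [206 176] [221 237]
top spin [0.5641 0.1897] [0.0246 0.1973] 81.73876953125
[[0.46470001339912415, 0.19169999659061432], [0.6600000262260437, 0.16329999268054962], [0.6635000109672546, 0.18770000338554382], [0.4681999981403351, 0.2160000056028366]]
```

Run:
```python
from h import *
I={n:cv2.imread(f"pics/{n}0.png") for n in P}
for n in P: print(n,ray(n,[[280,210]])[0])
u=np.array([.2285,.9735]);v=np.array([.9735,-.2285]);c=np.array([.5444,-.2409])
# overlay: post tops for bracket offset 0
out=[]
for n,rois in(("top",[(308,338,188,218),(368,398,200,230)]),("scene",[(175,205,220,250),(236,266,212,242)])):
  for (x0,x1,y0,y1) in rois:
    k=13;im=cv2.resize(I[n][y0:y1,x0:x1],None,fx=k,fy=k,interpolation=cv2.INTER_NEAREST)
    im=np.clip(im.astype(float)*1.8,0,255).astype(np.uint8)
    for t in range(0,30,5):
        cv2.putText(im,str(x0+t),(t*k,9),0,.33,(0,255,255));cv2.putText(im,str(y0+t),(0,t*k+9),0,.33,(0,255,255))
        cv2.line(im,(t*k,0),(t*k,5),(0,255,0));cv2.line(im,(0,t*k),(5,t*k),(0,255,0))
    for s in(1,-1):
        q=[np.r_[c+s*u*a+v*b,.093] for a,b in((.09,.013),(.102,.013),(.102,-.013),(.09,-.013))]
        pts=((proj(n,q)+.5-[x0,y0])*k).astype(int);cv2.polylines(im,[pts],True,(0,0,255))
    out.append(im)
e=np.vstack([np.hstack(out[:2]),np.hstack(out[2:])]);e=cv2.resize(e,(600,600),interpolation=cv2.INTER_AREA)
cv2.imwrite("pics/posts.png",e)
```

```text
scene [ 1.71360522 -0.70670291  1.12280012]
top [0.3178937  0.0040736  1.33967654]
```

View pics/posts.png

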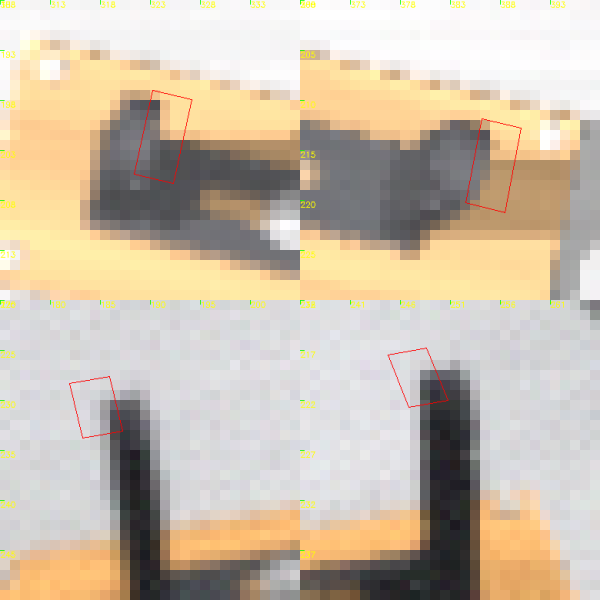

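Run:
```python
from h import *
u=np.array([.2285,.9735]);v=np.array([.9735,-.2285]);c=np.array([.5444,-.2409])
for o in(0,.0075,.01):
  for s in(1,-1):
    print(o,s,'top in/out',np.round(proj('top',[np.r_[c+u*(s*a+o),.093] for a in(.09,.102)])+.5,1).tolist(),'scene mid',np.round(proj('scene',[np.r_[c+u*(s*.096+o),.093]])+.5,1).tolist())
print('obs top L inner apex ~(324,~201) R outer ~(387,~215.5); scene R mid (188,229.5) L mid (251.2,218.8)')
for o in(0.007,.010):
  print('basejunction',np.round(proj('top',[np.r_[c+u*(-.102+o)+v*b,.012] for b in(-.013,.013)]+[np.r_[c+u*(.102+o)+v*b,.012] for b in(-.013,.013)])+.5,1).tolist())
```

```text
0 1 top in/out [[326.3, 202.2], [322.3, 201.2]] scene mid [[247.8, 219.7]]
0 -1 top in/out [[385.4, 216.1], [389.3, 217.0]] scene mid [[184.6, 230.7]]
0.0075 1 top in/out [[323.8, 201.6], [319.9, 200.6]] scene mid [[250.2, 219.3]]
0.0075 -1 top in/out [[382.9, 215.5], [386.9, 216.4]] scene mid [[187.1, 230.3]]
0.01 1 top in/out [[323.0, 201.4], [319.1, 200.5]] scene mid [[251.0, 219.2]]
0.01 -1 top in/out [[382.1, 215.3], [386.0, 216.2]] scene mid [[187.9, 230.1]]
obs top L inner apex ~(324,~201) R outer ~(387,~215.5); scene R mid (188,229.5) L mid (251.2,218.8)
basejunction [[379.5, 224.6], [381.1, 216.7], [316.4, 209.7], [318.2, 201.8]]
basejunction [[378.6, 224.4], [380.2, 216.4], [315.5, 209.5], [317.2, 201.6]]
```

```bash
python3 -m jog '[[0,0.88,0.4,0.2,-0.53],[0,0.88,0.4,0.2,-0.53],[0,0.88,0.4,0.2,-0.53],[0,0.88,0.4,0.2,-0.53],[0,0.88,0.4,0.2,-0.53],[0,0.88,0.4,0.2,-0.53],[0,0.88,0.4,0.2,-0.53],[0,0.88,0.4,0.2,-0.53],[0,0.88,0.4,0.2,-0.53],[0,0.88,0.4,0.2,-0.53],[0,0.88,0.4,0.2,-0.53],[0,0.88,0.4,0.2,-0.53]]' 60
python3 - <<'E'
from h import *
s=sense();print(s['time'],s['eef_pos'].round(4) if hasattr(s['eef_pos'],'round') else s['eef_pos'],np.round(s['orientation'],4).tolist())
R=np.array(s['orientation']);d=np.array([.564,.1892,.009])-s['eef_pos'];print('tool shift frac',np.round(R.T@d/.5,4),'yaw',np.degrees(np.arctan2(R[1,0],R[0,0])))
cv2.imwrite("pics/t1.png",cv2.resize(capture('top')[130:290,150:310],None,fx=3.6,fy=3.6))
E
```

```text
time: 1.6
eef_pos: [0.5623, 0.1923, 0.1313]
orientation: [[0.99, -0.143, 0.0], [-0.143, -0.99, -0.001], [0.0, 0.001, -1.0]]
contact_force: [0.2, -0.2, -0.2]
gripper_width: 0.0852
1.6 [0.5623 0.1923 0.1313] [[0.9898, -0.1426, 0.0001], [-0.1426, -0.9898, -0.0009], [0.0003, 0.0009, -1.0]]
tool shift frac [0.0041 0.0053 0.2445] yaw -8.19754386600234
```

View pics/t1.png

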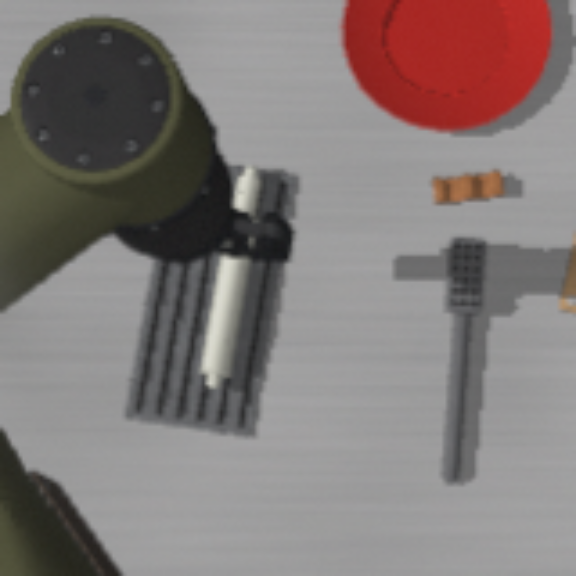

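The jaws straddle the rod at crop ≈(235,230), aligned with it. I'll descend and grip.

```bash
python3 -m jog '[[0,0.004,0.005,0.1,0],[0,0.004,0.005,0.19,0],[0,0.004,0.005,0.245,0],[0,0.004,0.005,0.245,0],[0.3,0.004,0.005,0.245,0],[0.6,0.004,0.005,0.245,0],[1,0.004,0.005,0.245,0],[1,0.004,0.005,0.245,0],[1,0.004,0.005,0.245,0],[1,0.004,0.005,0.245,0],[1,0.004,0.005,0.245,0],[1,0.004,0.005,0.245,0]]' 60
```

```text
time: 3.15
eef_pos: [0.5645, 0.1879, 0.0104]
orientation: [[0.99, -0.143, 0.001], [-0.143, -0.99, -0.003], [0.001, 0.003, -1.0]]
contact_force: [-2.7, -4.9, 6.2]
gripper_width: 0.0237
```

```bash
python3 -m jog '[[0.4,0,0,0,0],[0.4,0,0,0,0],[0.4,0,0,0.009,0],[0.4,0,0.002,0.009,0],[1,0,0.002,0.009,0],[1,0,0.002,0.009,0],[1,0,0.002,0.009,0],[1,0,0.002,0.009,0]]' 40
python3 - <<'E'
from h import *
cv2.imwrite("pics/s2.png",cv2.resize(capture('scene')[150:240,290:390],None,fx=6,fy=6,interpolation=3))
E
```

```text
time: 4.15
eef_pos: [0.5646, 0.1873, 0.0061]
orientation: [[0.99, -0.143, 0.002], [-0.143, -0.99, -0.002], [0.002, 0.002, -1.0]]
contact_force: [0.7, 3.0, -0.2]
gripper_width: 0.0246
```

View pics/s2.png

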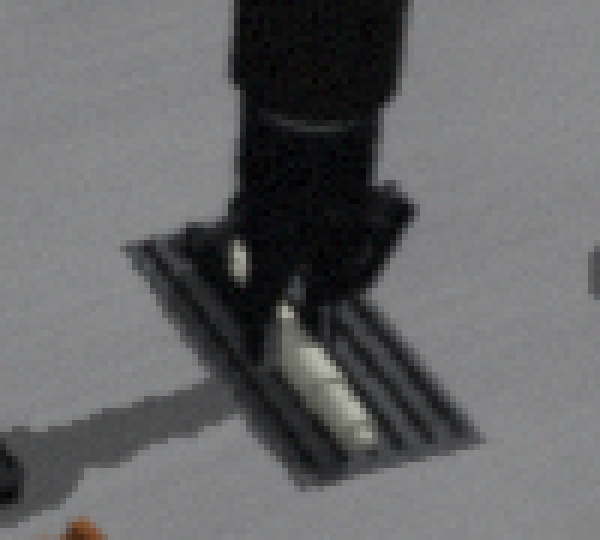

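Gripped around the middle, with about zero vertical force on the tool. I'll lift and check.

```bash
python3 -m jog '[[1,0,0,0,0],[1,0,0,-0.05,0],[1,0,0,-0.15,0],[1,0,0,-0.25,0],[1,0,0,-0.35,0],[1,0,0,-0.35,0],[1,0,0,-0.35,0]]' 80
python3 - <<'E'
from h import *
s=sense();print(np.round(s['contact_force'],2),np.round(s['torque'],3))
a=capture('scene')[80:240,280:400];b=capture('top')[130:270,160:280]
cv2.imwrite("pics/l1.png",np.hstack([cv2.resize(a,(400,533)),cv2.resize(b,(400,533))]))
E
```

```text
time: 5.08
eef_pos: [0.5636, 0.1874, 0.1798]
orientation: [[0.99, -0.143, -0.001], [-0.143, -0.99, -0.003], [-0.0, 0.003, -1.0]]
contact_force: [-0.2, -0.2, -2.5]
gripper_width: 0.0237
[-0.24 -0.17 -2.49] [0.012 0.048 0.007]
```

View pics/l1.png

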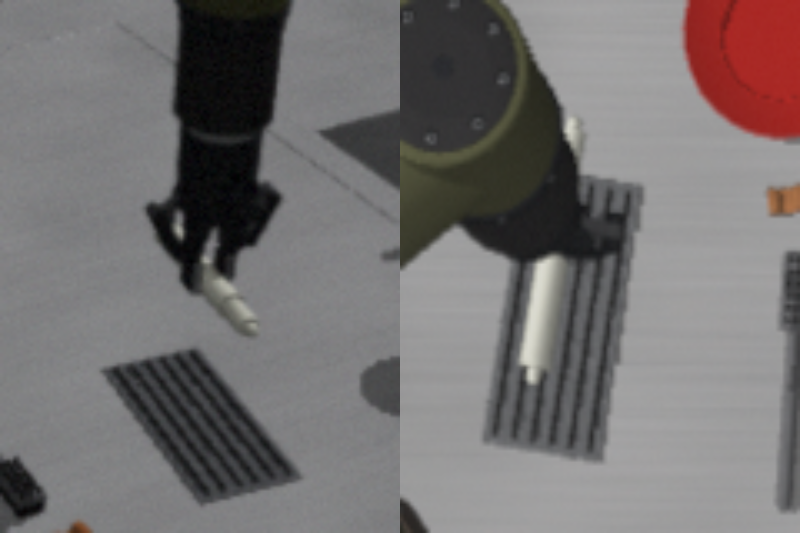

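The spindle is held level and the mat is empty. I'll carry it to above the holder and turn it so the sprung end goes to the right cup.

```bash
python3 -m jog '[[1,0.055,0.2,0,0.3],[1,0.055,0.4,0,0.6],[1,0.055,0.6,0,0.9],[1,0.055,0.8,0,1],[1,0.055,0.8,0,1],[1,0.055,0.8,0,1],[1,0.055,0.8,0,1],[1,0.055,0.8,0,1]]'; python3 -m jog '[[1,0,0,0,0.3],[1,0,0,0,0.7],[1,0,0,0,1],[1,0,0,0,1],[1,0,0,0,1]]';  python3 -m jog '[[1,0,0,0,0.3],[1,0,0,0,0.7],[1,0,0,0,0.98],[1,0,0,0,0.98],[1,0,0,0,0.98],[1,0,0,0,0.98]]'
python3 - <<'E'
from h import *
s=sense();R=np.array(s['orientation']);print(s['time'],s['eef_pos'],'yaw',np.degrees(np.arctan2(R[1,0],R[0,0])),np.round(s['contact_force'],2))
for n in P: cv2.imwrite(f"pics/{n}2.png",capture(n))
a=cv2.imread('pics/scene2.png')[130:280,150:290];b=cv2.imread('pics/top2.png')[150:270,280:420]
cv2.imwrite("pics/l2.png",np.hstack([cv2.resize(a,(400,430)),cv2.resize(b,(400,430))]))
E
```

```text
time: 6.18
eef_pos: [0.5322, -0.2145, 0.1787]
orientation: [[0.798, -0.603, -0.005], [-0.603, -0.798, -0.004], [-0.002, 0.006, -1.0]]
contact_force: [0.6, 0.8, -0.7]
gripper_width: 0.0236
time: 6.8
eef_pos: [0.5321, -0.2139, 0.1781]
orientation: [[0.415, -0.91, -0.006], [-0.91, -0.415, -0.004], [0.001, 0.007, -1.0]]
contact_force: [-0.3, 0.7, -1.6]
gripper_width: 0.0233
time: 7.55
eef_pos: [0.5321, -0.2139, 0.1781]
orientation: [[-0.06, -0.998, -0.006], [-0.998, 0.06, -0.004], [0.004, 0.006, -1.0]]
contact_force: [-0.7, 0.7, -1.0]
gripper_width: 0.0236
7.55 [ 0.53212473 -0.21387462  0.17807811] yaw -93.44286997226774 [-0.67  0.71 -1.03]
```

View pics/l2.png

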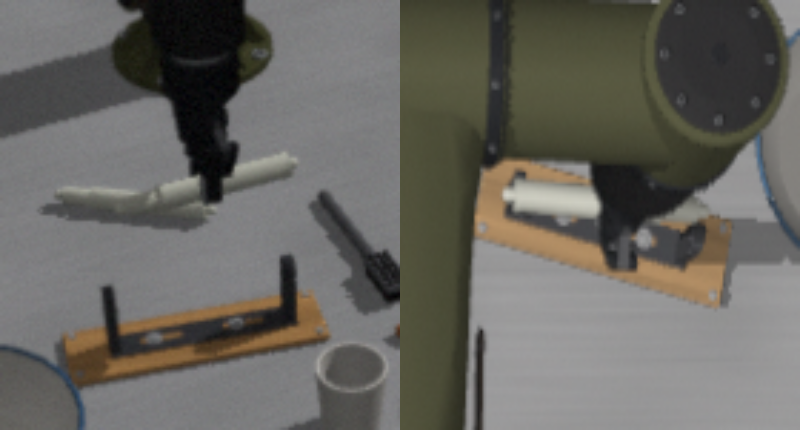

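Run:
```python
from h import *
for n,(x0,x1,y0,y1) in(("top",(310,340,190,215)),("top",(370,402,195,220)),("scene",(235,260,178,195)),("scene",(185,215,185,210))):
    im=cv2.imread(f'pics/{n}2.png')[y0:y1,x0:x1];k=10
    o=cv2.resize(im,None,fx=k,fy=k,interpolation=cv2.INTER_NEAREST)
    for t in range(0,x1-x0,5): cv2.putText(o,str(x0+t),(t*k,9),0,.33,(0,0,255));cv2.line(o,(t*k,0),(t*k,5),(0,0,255))
    for t in range(0,y1-y0,5): cv2.putText(o,str(y0+t),(0,t*k+9),0,.33,(0,0,255))
    cv2.imwrite(f'pics/z{n}{x0}.png',o)
    print(n,x0,o.shape)
s=np.array([.53212,-.21387,.189]);y=np.radians(-93.44);d=np.array([np.cos(y),np.sin(y),0])
for n in P: print(n,'pred fixed,sprung',np.round(proj(n,[s-.1*d,s+.1*d])+.5,1).tolist())
a=[cv2.imread(f'pics/z{q}.png') for q in('top310','top370','scene235','scene185')]
e=np.zeros((520,640,3),np.uint8)
e[:250,:300]=a[0];e[:250,310:630]=a[1];e[260:430,:250]=a[2];e[260:510,310:610]=a[3]
cv2.imwrite('pics/z.png',e)
```

```text
top 310 (250, 300, 3)
top 370 (250, 320, 3)
scene 235 (170, 250, 3)
scene 185 (250, 300, 3)
scene pred fixed,sprung [[252.8, 185.9], [188.6, 203.3]]
top pred fixed,sprung [[316.4, 204.9], [389.0, 209.6]]
```

View pics/z.png

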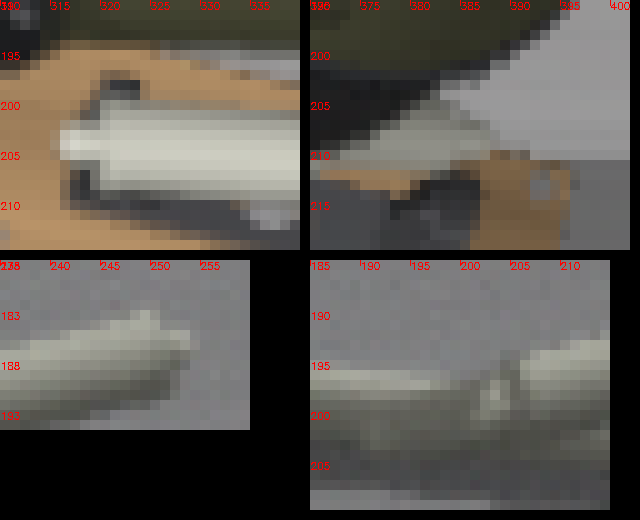

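```bash
python3 -m jog '[[1,0,0,0.07,0],[1,0,0,0.148,0],[1,0,0,0.148,0],[1,0,0,0.148,0],[1,0,0,0.148,0]]'
python3 - <<'E'
from h import *
s=sense();R=np.array(s['orientation']);t=np.array(s['eef_pos']);print(s['time'],t,'yaw',np.degrees(np.arctan2(R[1,0],R[0,0])),np.round(s['contact_force'],2))
for n in P: cv2.imwrite(f"pics/{n}3.png",capture(n))
t=t+[0,0,.0109];d=R[:,0]
for n in P: print(n,'pred fixed,sprung',np.round(proj(n,[t-.1*d,t+.1*d])+.5,1).tolist())
def Z(n,x0,x1,y0,y1,k,g=1.5):
    o=cv2.resize(cv2.imread(f'pics/{n}3.png')[y0:y1,x0:x1],None,fx=k,fy=k,interpolation=cv2.INTER_NEAREST)
    o=np.clip(o*g,0,255).astype(np.uint8)
    for q in range(0,x1-x0,5): cv2.putText(o,str(x0+q),(q*k,9),0,.33,(0,0,255));cv2.line(o,(q*k,0),(q*k,5),(0,0,255))
    for q in range(0,y1-y0,5): cv2.putText(o,str(y0+q),(0,q*k+9),0,.33,(0,0,255));cv2.line(o,(0,q*k),(5,q*k),(0,0,255))
    return o
e=np.zeros((600,800,3),np.uint8)
o=Z('scene',175,265,205,240,8);e[:280,:720]=o
o=Z('top',308,348,190,220,10,1.2);e[290:590,:400]=o
o=Z('top',365,400,195,225,10,1.8);e[290:590,410:760]=o
cv2.imwrite('pics/z3.png',e)
E
```

```text
time: 8.28
eef_pos: [0.5328, -0.2144, 0.1065]
orientation: [[-0.061, -0.998, -0.003], [-0.998, 0.061, -0.005], [0.005, 0.002, -1.0]]
contact_force: [0.2, 0.3, -1.5]
gripper_width: 0.0234
8.275 [ 0.5328172  -0.21444879  0.10651984] yaw -93.47597548975648 [ 0.23  0.31 -1.49]
scene pred fixed,sprung [[253.1, 205.4], [190.7, 222.9]]
top pred fixed,sprung [[314.2, 209.3], [382.7, 213.7]]
```

View pics/z3.png

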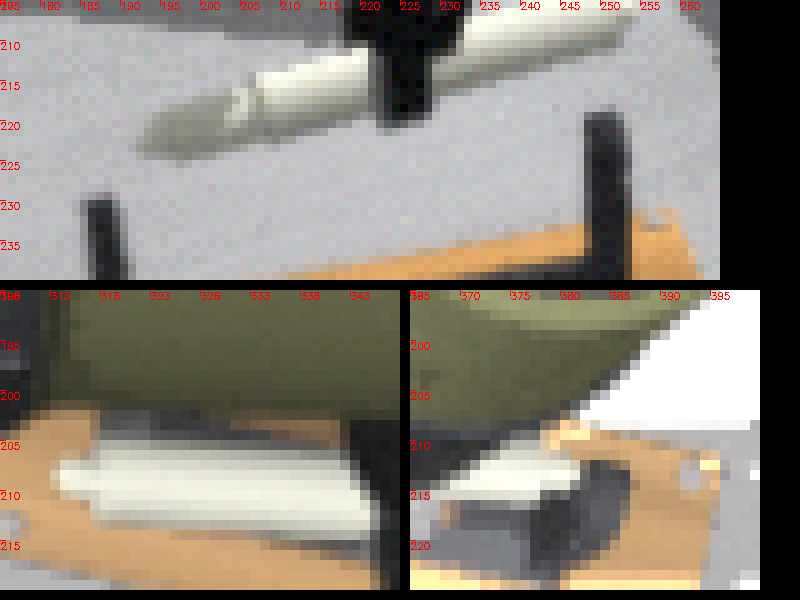

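Both views put the spindle tips within about 2 mm of the model. Top shows the fixed tip at (313.5,208) and the sprung tip at (382,213). Scene shows the sprung tip at (191.5,222.5), above the right post at (188,229.5). I'll lower it to cup height, tilted so the fixed end clears the left post.

```bash
python3 -m jog '[[1,0,0,0.02,0],[1,0,0,0.04,0],[1,0,0,0.06,0],[1,0,0,0.075,0],[1,0,0,0.075,0],[1,0,0,0.075,0],[1,0,0,0.075,0]]'
python3 - <<'E'
from h import *
s=sense();R=np.array(s['orientation']);t=np.array(s['eef_pos']);print(s['time'],t,'yaw',np.degrees(np.arctan2(R[1,0],R[0,0])),np.round(s['contact_force'],2),np.round(s['torque'],2))
for n in P: cv2.imwrite(f"pics/{n}4.png",capture(n))
def Z(n,x0,x1,y0,y1,k,g=1.5):
    o=cv2.resize(cv2.imread(f'pics/{n}4.png')[y0:y1,x0:x1],None,fx=k,fy=k,interpolation=cv2.INTER_NEAREST)
    o=np.clip(o*g,0,255).astype(np.uint8)
    for q in range(0,x1-x0,5): cv2.putText(o,str(x0+q),(q*k,9),0,.33,(0,0,255));cv2.line(o,(q*k,0),(q*k,5),(0,0,255))
    for q in range(0,y1-y0,5): cv2.putText(o,str(y0+q),(0,q*k+9),0,.33,(0,0,255));cv2.line(o,(0,q*k),(5,q*k),(0,0,255))
    return o
e=np.zeros((600,800,3),np.uint8)
o=Z('scene',175,265,210,245,8,2);e[:280,:720]=o
o=Z('top',308,348,190,220,10,1.2);e[290:590,:400]=o
o=Z('top',365,400,200,230,10,1.8);e[290:590,410:760]=o
cv2.imwrite('pics/z4.png',e)
E
```

```text
time: 9.25
eef_pos: [0.5326, -0.2145, 0.0688]
orientation: [[-0.061, -0.998, -0.003], [-0.998, 0.061, -0.004], [0.005, 0.003, -1.0]]
contact_force: [-0.2, 0.8, -1.6]
gripper_width: 0.0234
9.25 [ 0.53258185 -0.21450716  0.06875242] yaw -93.48356450545096 [-0.18  0.79 -1.58] [-0.06  0.07 -0.02]
```

View pics/z4.png

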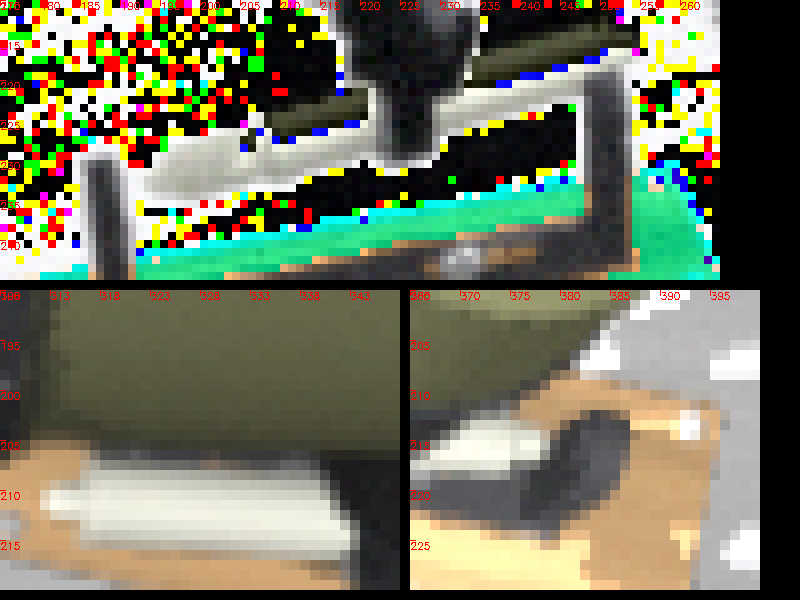

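```bash
cat > st.py <<'E'
from plant import sense
import numpy as np
u=np.array([.2285,.9735,0]);v=np.array([.9735,-.2285,0]);c=np.array([.5444,-.2409,0])
s=sense();R=np.array(s['orientation']);t=np.array(s['eef_pos']);f=np.array(s['contact_force'])
tip=t+.1*R[:,0]-c
print('t=%.2f tip(free model) u=%.1f v=%.1f mm tcpz=%.1f yaw=%.2f Fu=%.1f Fv=%.1f Fz=%.1f'%(s['time'],tip@u*1e3,tip@v*1e3,t[2]*1e3,np.degrees(np.arctan2(R[1,0],R[0,0])),f@u,f@v,f[2]),'M',np.round(s['torque'],2))
E
python3 st.py; python3 -m jog '[[1,0.006,0.001,0,0],[1,0.012,0.002,0,0],[1,0.012,0.002,0,0]]' >/dev/null; python3 st.py;python3 -m jog '[[1,0.004,0.0007,0,0],[1,0.006,0.001,0,0],[1,0.006,0.001,0,0]]'>/dev/null; python3 st.py
```

```text
t=9.35 tip(free model) u=-75.6 v=-0.7 mm tcpz=68.6 yaw=-93.48 Fu=0.5 Fv=0.4 Fz=-1.8 M [-0.03 -0.02 -0.01]
t=9.72 tip(free model) u=-82.0 v=-0.8 mm tcpz=68.6 yaw=-93.51 Fu=0.2 Fv=1.0 Fz=-0.9 M [ 0.03 -0.01  0.03]
t=10.10 tip(free model) u=-85.1 v=-0.8 mm tcpz=68.7 yaw=-93.51 Fu=0.6 Fv=-0.8 Fz=-2.2 M [-0.01 -0.01  0.04]
```

```bash
for i in 1 ; do python3 -m jog '[[1,0.002,0.0003,0,0],[1,0.004,0.0007,0,0],[1,0.004,0.0007,0,0]]' >/dev/null; python3 st.py; done; python3 -m jog '[[1,0.002,0.0003,0,0],[1,0.004,0.0007,0,0],[1,0.004,0.0007,0,0]]' >/dev/null; python3 st.py
```

```text
t=10.47 tip(free model) u=-87.1 v=-0.8 mm tcpz=68.7 yaw=-93.52 Fu=-1.7 Fv=-0.3 Fz=-1.5 M [-0.   -0.03 -0.01]
t=10.85 tip(free model) u=-89.3 v=-0.8 mm tcpz=68.7 yaw=-93.52 Fu=0.4 Fv=-0.4 Fz=-1.1 M [-0.02 -0.08 -0.  ]
```

```bash
python3 -m jog '[[1,0.002,0.0003,0,0],[1,0.003,0.0005,0,0],[1,0.003,0.0005,0,0]]' >/dev/null; python3 st.py;  python3 -m jog '[[1,0.002,0.0003,0,0],[1,0.003,0.0005,0,0],[1,0.003,0.0005,0,0]]' >/dev/null; python3 st.py;python3 -m jog '[[1,0,0,0,0],[1,0,0,0,0]]' >/dev/null; python3 st.py
```

```text
t=11.22 tip(free model) u=-90.8 v=-0.6 mm tcpz=68.8 yaw=-93.51 Fu=0.8 Fv=0.8 Fz=-1.7 M [ 0.03 -0.32  0.1 ]
t=11.60 tip(free model) u=-92.3 v=-0.5 mm tcpz=68.9 yaw=-93.51 Fu=0.3 Fv=1.0 Fz=-0.8 M [ 0.12 -0.44  0.06]
t=11.85 tip(free model) u=-92.3 v=-0.5 mm tcpz=68.9 yaw=-93.51 Fu=0.8 Fv=0.9 Fz=-2.3 M [ 0.09 -0.39  0.13]
```

```bash
python3 -m jog '[[1,0.0003,-0.002,0,0],[1,0.0003,-0.002,0,0],[1,0.0003,-0.002,0,0]]' >/dev/null; python3 st.py;  python3 -m jog '[[1,0.0003,-0.002,0,0],[1,0.0003,-0.002,0,0],[1,0.0003,-0.002,0,0]]' >/dev/null; python3 st.py
```

```text
t=12.22 tip(free model) u=-92.4 v=0.4 mm tcpz=68.8 yaw=-93.53 Fu=-0.6 Fv=-0.6 Fz=-1.3 M [0.   0.01 0.01]
t=12.60 tip(free model) u=-92.4 v=1.4 mm tcpz=68.7 yaw=-93.52 Fu=0.2 Fv=0.7 Fz=-0.9 M [-0.02  0.04  0.04]
```

```bash
python3 -m jog '[[1,0.002,0.0007,0,0],[1,0.003,0.001,0,0],[1,0.003,0.001,0,0]]' >/dev/null; python3 st.py;  python3 -m jog '[[1,0.002,0.0003,0,0],[1,0.003,0.0005,0,0],[1,0.003,0.0005,0,0]]' >/dev/null; python3 st.py;python3 -m jog '[[1,0.002,0.0003,0,0],[1,0.003,0.0005,0,0],[1,0.003,0.0005,0,0]]' >/dev/null; python3 st.py
```

```text
t=12.97 tip(free model) u=-93.5 v=1.2 mm tcpz=68.7 yaw=-93.51 Fu=3.2 Fv=-0.1 Fz=-1.1 M [ 1.04 -0.23  0.08]
t=13.35 tip(free model) u=-94.9 v=1.3 mm tcpz=68.7 yaw=-93.51 Fu=4.5 Fv=-0.2 Fz=-1.7 M [ 1.21 -0.47  0.1 ]
t=13.72 tip(free model) u=-96.3 v=1.5 mm tcpz=68.8 yaw=-93.50 Fu=3.9 Fv=0.9 Fz=-1.8 M [ 1.36 -0.58  0.12]
```

Contact with the floor came at u≈−93.2: about 3 N, then rising roughly 0.4 N/mm, which matches the spring. Next I'll push along the spindle's own axis to about 13 mm of compression.

```bash
python3 -m jog '[[1,0.004,-0.001,0,0],[1,0.008,-0.001,0,0],[1,0.012,-0.001,0,0],[1,0.012,-0.001,0,0]]' >/dev/null; python3 st.py; python3 -m jog '[[1,0.003,0,0,0],[1,0.006,0,0,0],[1,0.006,0,0,0],[1,0.006,0,0,0]]' >/dev/null; python3 st.py
```

```text
t=14.22 tip(free model) u=-102.0 v=2.7 mm tcpz=68.5 yaw=-93.51 Fu=5.5 Fv=0.3 Fz=-1.6 M [ 2.02 -0.16 -0.04]
t=14.72 tip(free model) u=-104.4 v=3.0 mm tcpz=68.4 yaw=-93.51 Fu=6.7 Fv=-0.4 Fz=-0.7 M [ 2.3  -0.3   0.01]
```

```bash
python3 -m jog '[[1,0.002,0,0,0],[1,0.0035,0,0,0],[1,0.0035,0,0,0],[1,0.0035,0,0,0]]' >/dev/null; python3 st.py; python3 -m jog '[[1,0.0001,-0.0035,0,0.04],[1,0.0004,-0.0075,0,0.085],[1,0.0006,-0.011,0,0.13],[1,0.0006,-0.011,0,0.13]]' >/dev/null; python3 st.py
```

```text
t=15.22 tip(free model) u=-105.5 v=3.2 mm tcpz=68.3 yaw=-93.49 Fu=7.6 Fv=-1.4 Fz=-0.4 M [ 2.43 -0.3  -0.  ]
t=15.72 tip(free model) u=-105.1 v=2.3 mm tcpz=68.2 yaw=-97.23 Fu=7.7 Fv=-1.4 Fz=-0.9 M [ 2.37 -0.37  0.03]
```

```bash
python3 -m jog '[[1,0.0015,0,-0.001,0],[1,0.003,0,-0.001,0],[1,0.003,0,-0.001,0],[1,0.003,0,-0.001,0]]' >/dev/null; python3 st.py
python3 - <<'E'
from h import *
for n in P: cv2.imwrite(f"pics/{n}5.png",capture(n))
def Z(n,x0,x1,y0,y1,k,g):
    o=cv2.resize(cv2.imread(f'pics/{n}5.png')[y0:y1,x0:x1],None,fx=k,fy=k,interpolation=3)
    return np.clip(o.astype(float)*g,0,255).astype(np.uint8)
e=np.zeros((600,800,3),np.uint8)
o=Z('scene',175,265,210,245,8,1.5);e[:280,:720]=o
o=Z('top',305,345,190,220,10,1.2);e[290:590,:400]=o
o=Z('top',365,400,200,230,10,1.2);e[290:590,410:760]=o
cv2.imwrite('pics/z5.png',e)
E
```

```text
t=16.23 tip(free model) u=-105.9 v=2.4 mm tcpz=68.6 yaw=-97.22 Fu=8.1 Fv=-0.7 Fz=-1.4 M [ 2.47 -0.33  0.03]
```

View pics/z5.png

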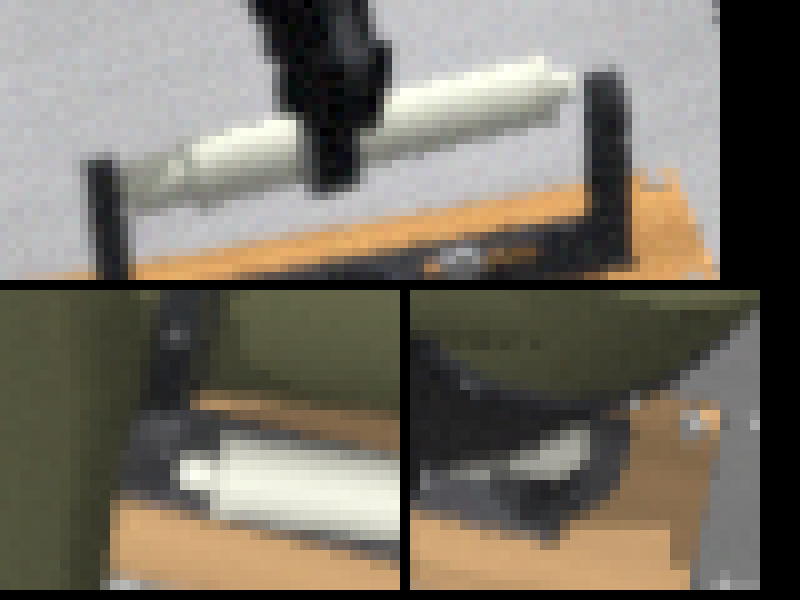

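The sprung pin sits in the right cup, and the fixed tip (scene ≈247,220) just clears the left post's face (≈248). I'll continue the swing in two halves.

```bash
python3 -m jog '[[1,0.0005,-0.0045,0,0.05],[1,0.0007,-0.009,0,0.105],[1,0.0007,-0.009,0,0.105],[1,0.0007,-0.009,0,0.105]]' >/dev/null; python3 st.py; python3 -m jog '[[1,0.0004,-0.0045,0,0.05],[1,0.0006,-0.009,0,0.105],[1,0.0006,-0.009,0,0.105],[1,0.0006,-0.009,0,0.105]]' >/dev/null; python3 st.py
```

```text
t=16.82 tip(free model) u=-105.5 v=1.7 mm tcpz=68.5 yaw=-100.21 Fu=7.9 Fv=-0.9 Fz=-0.7 M [ 2.48 -0.4   0.01]
t=17.32 tip(free model) u=-105.0 v=1.0 mm tcpz=68.5 yaw=-103.21 Fu=7.8 Fv=-0.6 Fz=-0.2 M [ 2.35 -0.45 -0.07]
```

```bash
python3 -m jog '[[1,-0.002,0,-0.001,0],[1,-0.004,0,-0.001,0],[1,-0.004,0,-0.001,0],[1,-0.004,0,-0.001,0]]' >/dev/null; python3 st.py
python3 - <<'E'
from h import *
for n in P: cv2.imwrite(f"pics/{n}6.png",capture(n))
def Z(n,x0,x1,y0,y1,k,g):
    o=cv2.resize(cv2.imread(f'pics/{n}6.png')[y0:y1,x0:x1],None,fx=k,fy=k,interpolation=3)
    return np.clip(o.astype(float)*g,0,255).astype(np.uint8)
e=np.zeros((600,800,3),np.uint8)
o=Z('scene',175,265,210,245,8,1.5);e[:280,:720]=o
o=Z('top',305,345,190,220,10,1.2);e[290:590,:400]=o
o=Z('top',365,400,200,230,10,1.2);e[290:590,410:760]=o
cv2.imwrite('pics/z6.png',e)
E
```

```text
t=17.82 tip(free model) u=-102.5 v=1.0 mm tcpz=68.9 yaw=-103.21 Fu=6.2 Fv=0.1 Fz=-0.5 M [ 2.1  -0.37 -0.05]
```

View pics/z6.png

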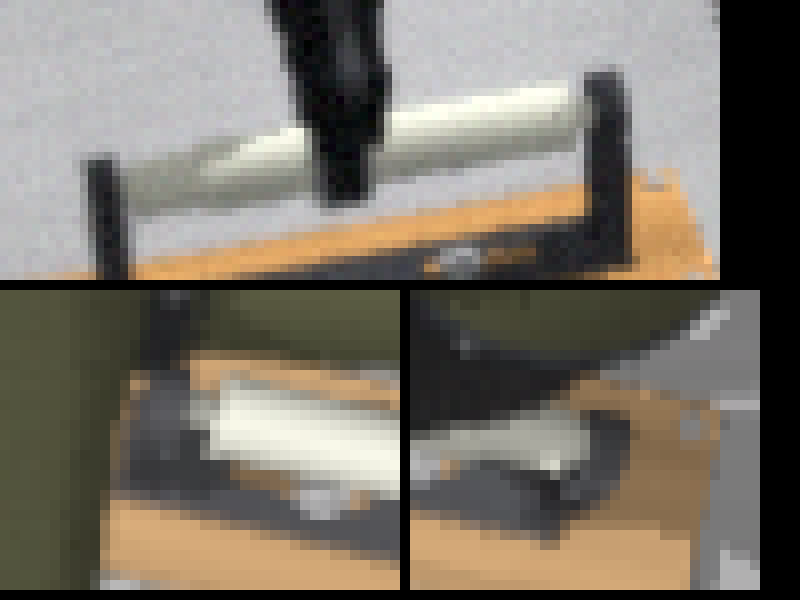

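The pins line up with both cups, and the force still follows the spring. I'll keep easing out.

```bash
python3 -m jog '[[1,-0.002,0,0,0],[1,-0.004,0,0,0],[1,-0.004,0,0,0]]' >/dev/null; python3 st.py;python3 -m jog '[[1,-0.002,0,0,0],[1,-0.004,0,0,0],[1,-0.004,0,0,0]]' >/dev/null; python3 st.py
```

```text
t=18.30 tip(free model) u=-100.2 v=0.9 mm tcpz=68.9 yaw=-103.21 Fu=6.4 Fv=-0.5 Fz=-1.1 M [ 1.81 -0.34 -0.02]
t=18.68 tip(free model) u=-98.3 v=0.9 mm tcpz=68.9 yaw=-103.21 Fu=4.5 Fv=-0.6 Fz=0.4 M [ 1.5  -0.11  0.07]
```

```bash
python3 -m jog '[[1,-0.002,0,0,0],[1,-0.002,0,0,0],[1,-0.002,0,0,0]]' >/dev/null; python3 st.py;python3 -m jog '[[1,-0.002,0,0,0],[1,-0.002,0,0,0],[1,-0.002,0,0,0]]' >/dev/null; python3 st.py
```

```text
t=19.05 tip(free model) u=-97.3 v=0.8 mm tcpz=69.0 yaw=-103.20 Fu=4.6 Fv=-0.1 Fz=0.0 M [ 1.32 -0.17  0.05]
t=19.43 tip(free model) u=-96.7 v=0.8 mm tcpz=69.0 yaw=-103.22 Fu=0.4 Fv=0.7 Fz=-0.5 M [-0.01 -0.07  0.09]
```

The tool force fell to about zero at u=−96.7, with the sleeve at about 4 mm, so the fixed pin is on its floor. I'll open, check, then withdraw upward.

```bash
python3 -m jog '[[0.8,0,0,0,0],[0.6,0,0,0,0],[0.4,0,0,0,0],[0.2,0,0,0,0],[0,0,0,0,0],[0,0,0,0,0],[0,0,0,0,0],[0,0,0,0,0]]'; python3 -m jog '[[0,0,0,-0.03,0],[0,0,0,-0.08,0],[0,0,0,-0.16,0],[0,0,0,-0.26,0],[0,0,0,-0.36,0],[0,0,0,-0.36,0],[0,0,0,-0.36,0]]'; python3 -m jog '[[0,0,-0.1,-0.02,0],[0,0,-0.2,-0.05,0],[0,0,0.1,-0.1,0]]' >/dev/null 2>&1; python3 st.py
```

```text
time: 20.42
eef_pos: [0.5459, -0.2379, 0.069]
orientation: [[-0.229, -0.973, -0.003], [-0.973, 0.229, 0.004], [-0.003, 0.004, -1.0]]
contact_force: [-0.2, 0.3, 0.6]
gripper_width: 0.0855
time: 21.3
eef_pos: [0.5465, -0.2386, 0.2494]
orientation: [[-0.229, -0.974, -0.003], [-0.973, 0.229, 0.005], [-0.004, 0.004, -1.0]]
contact_force: [0.0, 0.8, -0.8]
gripper_width: 0.0853
t=21.68 tip(free model) u=-94.0 v=50.1 mm tcpz=253.7 yaw=-103.17 Fu=1.5 Fv=-1.7 Fz=-8.6 M [ 0.37  0.15 -0.01]
```

```bash
python3 -m jog '[[0,-0.1,0,0,0],[0,-0.2,0,0,0],[0,-0.3,0,0,0],[0,-0.4,0,0,0],[0,-0.5,0,0,0],[0,-0.5,0,0,0],[0,-0.5,0,0,0]]'; python3 st.py
python3 - <<'E'
from h import *
for n in P: cv2.imwrite(f"pics/{n}7.png",capture(n))
def Z(n,x0,x1,y0,y1,k,g):
    o=cv2.resize(cv2.imread(f'pics/{n}7.png')[y0:y1,x0:x1],None,fx=k,fy=k,interpolation=3)
    return np.clip(o.astype(float)*g,0,255).astype(np.uint8)
e=np.zeros((600,800,3),np.uint8)
e[:280,:720]=Z('scene',175,265,210,245,8,1.5)
e[290:570,:770]=Z('top',295,405,190,230,7,1.2)
cv2.imwrite('pics/z7.png',e)
E
```

```text
time: 22.55
eef_pos: [0.6511, -0.0031, 0.2531]
orientation: [[-0.227, -0.973, -0.05], [-0.974, 0.227, 0.013], [-0.001, 0.052, -0.999]]
contact_force: [-0.3, 0.6, -0.8]
gripper_width: 0.0855
t=22.55 tip(free model) u=155.9 v=49.7 mm tcpz=253.1 yaw=-103.14 Fu=0.5 Fv=-0.5 Fz=-0.8 M [-0.05 -0.14 -0.04]
```

View pics/z7.png

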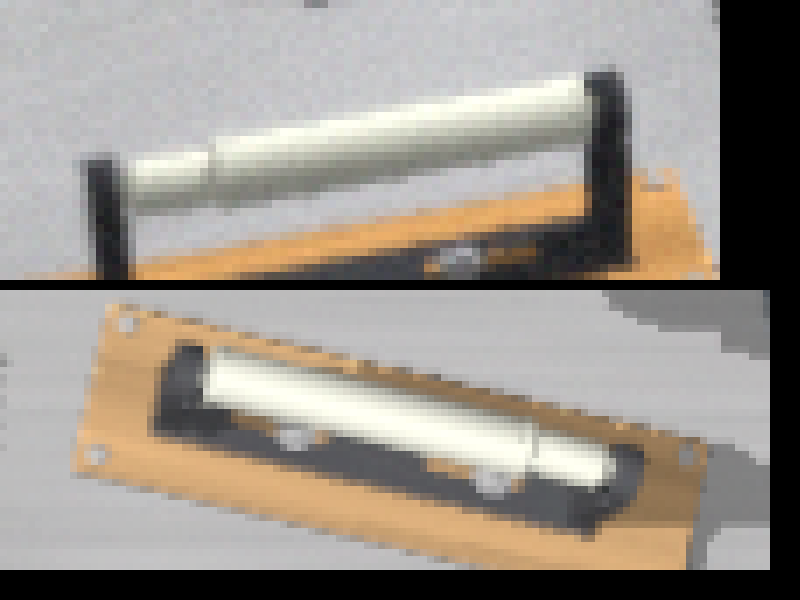

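View pics/top7.png

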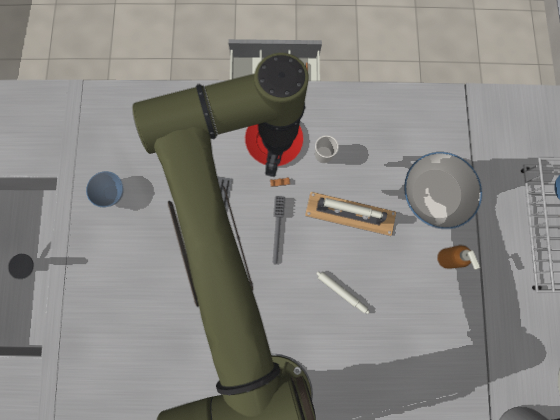

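View pics/scene7.png

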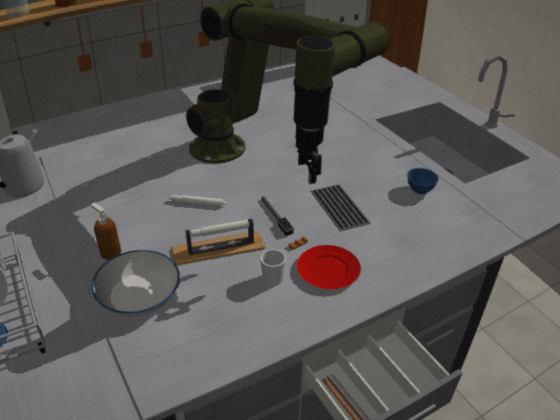

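The spindle sits level between the posts, at top ≈(324–383, 203–215), with the visible sleeve about 31 mm long (32 expected). The brush, rest, plate, tumbler, basin, bowl, soap and the other rod are where they were. Handing in.

```bash
python3 -m jog '[[0,0,0,0,0],[0,0,0,0,0]]' >/dev/null; python3 -c "
from plant import finish_job;print(finish_job())"
```

```text
the job is handed in; nothing more can be done
None
```

The spindle is back between the holder's two cups, released and staying in place, and the job was handed in at about 23 s. I took the left-hand white rod from the mat. The sprung pin went into the right cup, and I pressed the spring in about 13 mm, swung the fixed end past the left post and eased it out.

**Force:** The highest push I read on the holder was about 8 N, against the 18 N limit. The readings carry about ±1 N of noise.

**Seating:** The force on the tool fell to about zero with the sleeve at roughly 4 mm, which means both pins were bearing on their cup floors. I estimated the sleeve reading from where the pin touched the floor and from the spring force; I could not read it directly.

**Final pictures:** Both views show the spindle level between the posts with about 31 mm of sleeve showing (32 expected). The other things on the ledge look unmoved, and the arm is clear.

**What went less smoothly:**
- The first grip was too high on the tube, so I reopened and regripped about 4 mm lower.
- The sprung pin lightly touched the side of the cup on the way in, so I moved it about 2 mm sideways.
- The cameras and the arm's own position differed by about 2 mm, and the cup floor was about 2 mm from where the pictures put it. I relied on touch for the final fit.

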